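# Free the pawl and close the specimen press

### The job

Close the specimen press onto its slide: first press the red pawl's finger pad all the way down so that the pawl comes free of the ratchet wheel and stays out, then push the black crossbar of the arm down past the teeth until the arm is fully home on the slide. Use only the fingertips: do not grip, lift or force the arm (stay well under 60 N), leave the pawl out, and leave the loose things around the press where they stand.

Things in the scene. Friction and masses are not known exactly. Their poses are not given: they have to be found in the camera images.
- press: white press on a blue base bolted to the bench, base 330 x 110 x 20 mm; origin under it, 120 mm below the arm hinge. Its x axis runs along the press: arm with black crossbar on the -x side, red pawl pad on the +x side; z up. Two cheeks, 140 mm high, 50 mm wide over both, stand at x = -25 to 100 mm, the toothed wheel (radius 66, top 186 mm high) between them. Anvil with glass slide at x = -105 mm, 75 mm high
- press_hinge (a point): centre of the arm's hinge pin; the hinge axis is level, along the press's own y
- handle (a point): centre of the arm's black round crossbar (22 mm diameter, 84 mm long, level, along the press's own y), 190 mm from the hinge axis. It moves on an arc about the hinge: about 240 mm above the bench at the start, 120 mm when the arm is fully down (arm then level)
- pawl_pad (a point): centre of the top face of the red pawl's finger pad (36 mm along the press, 40 across, 8 thick, free from above), about 122 mm above the bench at the start. It swings about a level pin 64 mm nearer the arm hinge and 18 mm lower; pressed down it sinks about 22 mm to its stop. 3 to 5 N moves it; it stays where it is left
- press_arm (a joint): arm angle, rad: 0 to 0.06 at the start (about 0.7 rad above level), grows as the arm goes down, 0.70 at its stop (arm level, its rubber pad on the slide). With the pawl in, a tooth stops it at about 0.07; with the pawl out, 2 to 6 N down on the crossbar moves it, and it stays where it is left
- pawl (a joint): pawl angle, rad: 0 fully in the teeth (start), grows as the pad is pressed, clear of the teeth from about 0.15, 0.35 at its stop
- puck_a: black resin specimen puck with a brass-coloured spot, 30 mm diameter, 20 mm high; stands loose on the bench beside the press; origin at the centre of its underside; a bystander, not to be moved
- puck_b: black resin specimen puck with a copper-coloured spot, 30 mm diameter, 20 mm high; stands loose on the bench beside the press; origin at the centre of its underside; a bystander, not to be moved
- puck_c: black resin specimen puck with a steel-coloured spot, 30 mm diameter, 20 mm high; stands loose on the bench beside the press; origin at the centre of its underside; a bystander, not to be moved
- oil: amber dropper bottle, 32 mm diameter, 70 mm high; stands loose on the bench beside the press; origin at the centre of its underside; a bystander, not to be moved
- slide_box: blue slide box, 85 x 55 x 32 mm; stands loose on the bench beside the press; origin at the centre of its underside; a bystander, not to be moved
- objective: steel microscope objective with a yellow ring, 33 mm diameter, 46 mm high; stands loose on the bench beside the press; origin at the centre of its underside; a bystander, not to be moved
- dish: white dish, 60 mm diameter, 35 mm high; stands loose on the bench beside the press; origin at the centre of its underside; a bystander, not to be moved

How it is judged:
On the way, in this order (a step that is already met when the one before it is completed fails the run):
1. the pawl is pressed free of the teeth, the arm still raised (value of joint pawl above 0.27 rad and value of joint press_arm below 0.2 rad), for 0.2 s.
2. the arm is pushed fully down (value of joint press_arm above 0.65 rad and value of joint pawl above 0.24 rad), for 0.2 s.
At the end, for the whole second after the job is handed in: the arm is down within 0.05 rad of its stop (joint press_arm above 0.65), at rest, and the pawl is still out of the teeth (joint pawl above 0.24) (all of step 2 and velocity of joint press_arm between -0.05 and 0.05 rad/s); the robot touches nothing.
It fails at once if a loose bystander is moved by more than 20 mm or lifted (distance of any of puck_a, puck_b, puck_c, oil, slide_box, objective, dish from where it was at the start of the episode above 0.02 m).
It fails at once if the arm is lifted above its starting height (value of joint press_arm below -0.05 rad).
It fails at once if the press is gripped or forced with more than 60 N (contact force between the fingers and press above 60 N).
It also fails if it takes over 46 s, if anything falls off the work surface, if the arm or the gripper's body presses on something with over 40 N, if the wrist force passes 120 N, or if a joint passes its speed limit or range.

### The arm

A 7-joint arm with a two-finger parallel gripper is mounted at the origin on the work surface. World frame = base frame: x ahead of the robot, y to its left, z up, the work surface at z = 0. Lengths are in m, angles in rad, forces in N, time in s.
With the tool pointing down it reaches from about 0.4 to 0.85 m from the base axis. Payload 10.4 kg.
Tool frame: the origin (TCP) lies on the front face of the gripper's body, between the roots of the fingers; the fingertips stand 73 mm ahead of it and the grasp point (between the pads) lies 54 mm ahead of it; z points along the fingers, y is the line along which they close (so a half turn about z gives the same grasp; the last joint's range is limited). The gripper opens to 85 mm and grips with 20 to 120 N. Pads are 22 mm wide; open, the fingers measure 114 mm over their backs; the gripper's body (76 mm by 85 mm) begins 54 mm behind the grasp point. The pads swing forward as they close: fully open they stand 13 mm farther back than shut.
Start: joints at [-1.148, 0.332, -0.065, 1.46, 0.022, 1.35, -0.088], TCP at [0.269, 0.564, 0.304] pointing down, gripper open.
Joint ranges: [-2.6, 2.6], [-0.5, 2.12], [-1.47, 1.34], [0.16, 2.42], [-1.27, 4.41], [0.06, 2.06], [-2.6, 2.6]. Speed limits (rad/s): [2.22, 2.22, 2.79, 2.79, 3.14, 3.14, 3.14].

### API

Orientations are given as a unit quaternion [x, y, z, w].
In Python, from workcell import manip gives the robot as it stands.
- The arm moves only by the shell command python3 -m jog 'ROWS' [FORCE]. ROWS is JSON, a list of rows, each an object with "grip": the gripper command: -1 is fully open, 1 is shut, values between are in proportion; "slide": the shift along the tool's x, y, z in cm, a list of three; "yaw": the turn about the tool's z in rad. A call has 1 to 8 rows; each row shifts and turns the commanded pose from where the row before left it, along the tool's axes as they then stand; what a row does not reach is not made up. A row lasts 1/10 s, in which the tool goes at most 50 mm and 8.59 degrees, less where a joint would pass 70% of its speed; a pose out of reach is approached as far as the arm can. A call with a gripper value outside its range is refused whole. The fingers move at their own pace and stop on an object; FORCE is the grip in N (left out, the last holds). Time passes only in rows, so rows that do not move let the fingers close. It gives the time, the measured TCP pose, the force, the opening and the grip force at its end, in the units of the state.
- manip.get_obs(): the state, without advancing time (a new reading comes with each control period).
- manip.camera(name): name is "side" or "top" or "wrist"; returns the picture (480x640x3 uint8, blue, green, red); there is no depth.
- manip.calibration(name): a dict with "vfov" (degrees; the focal length in pixels is half the picture's height over the tangent of half this angle, whatever the lens; pixels are square), "cx", "cy" (the principal point, pixels), "camera_from_world" (4x4, takes a point from world to camera coordinates). Camera axes: x right, y down, z forward; pixel columns grow to the right and rows downward; lengths in m; the calibration is good to about 2 mm. The wrist camera is an equidistant fisheye: a pixel r from the principal point sees the ray r / f radians off the axis. A picture is of the moment at which its call begins: read the wrist's pose just before it. calibration takes no time and is no camera call; for the wrist camera it gives the pose at the moment of the call.
- manip.hand_in(): hands the job in; it is judged then, once.
Trained networks look in the newest picture that a camera, given by its name, has taken for a name from the list of things; names that differ only in an ending like _2 or _b are one class to them, and where a whole thing is asked for, a point or a joint stands for the part that bears it (a point fixed in the world has none). Each returns a list of dicts, best first, with "conf" (0 to 1); they miss things now and then, are a little off and sometimes report something else, mostly with a low value. They report only what shows in the picture. A call takes as long as a camera call.
- manip.masks_of(thing, camera): "region" (480x640 bool, what is visible of it) and "centre" ([column, row] in pixels, amid what is visible of it).
The state is a dict: "clock": time; "joint_pos": joint angles; "joint_velocities": joint speeds; "tau": joint torques, N m; "position": TCP position; "ee_rot": TCP orientation; "ft_force": force on the tool from outside, world axes, zero at the start; "torque": the same for the moment, N m; "grip_width": opening from 0.0 (shut) to 1.0 (fully open); "grasp_force": force on a finger pad.
Only numpy, scipy, OpenCV 4.12 (cv2) and the standard library are available. Lean on these libraries where they do the work, as an engineer would, in place of code of your own. Each camera call takes 0.05 s, during which the arm holds its last target. There are 200 camera calls.

## Working session

There is one attempt and no reset: what is moved stays moved. The work goes in short steps, Python scripts to look and compute and a shell command to move; the robot and the scene stay as the last step left them, time stands still between calls to the robot, and variables do not carry over. Pictures are saved under pics/ and viewed, at most 10 in all, crops included, and the job is handed in when it is done.

```bash
mkdir -p pics
cat > h.py <<'E'
import numpy as np, cv2
from workcell import manip
def K(n):
    c=manip.calibration(n); f=240/np.tan(np.radians(c["vfov"])/2); return f,c["cx"],c["cy"],np.array(c["camera_from_world"])
def ray(n,uv):
    f,cx,cy,T=K(n); d=np.array([(uv[0]-cx)/f,(uv[1]-cy)/f,1.]); R=T[:3,:3]; o=-R.T@T[:3,3]; return o,R.T@d
def atz(n,uv,z):
    o,d=ray(n,uv); return o+d*(z-o[2])/d[2]
def tri(a,ua,b,ub):
    o1,d1=ray(a,ua);o2,d2=ray(b,ub)
    s=np.linalg.lstsq(np.c_[d1,-d2],o2-o1,rcond=None)[0]; p,q=o1+s[0]*d1,o2+s[1]*d2
    return (p+q)/2,np.linalg.norm(p-q)
def proj(n,p):
    f,cx,cy,T=K(n); q=T[:3,:3]@p+T[:3,3]; return f*q[:2]/q[2]+[cx,cy]
E
python3 - <<'E'
from h import *
np.set_printoptions(precision=3,suppress=True)
o=manip.get_obs(); print(o["clock"],o["position"],o["ee_rot"])
ims={}
for n in ["side","top"]:
    ims[n]=manip.camera(n); cv2.imwrite(f"pics/{n}0.png",ims[n]); print(n,ray(n,(320,240)))
C={}
for t in ["handle","pawl_pad","press","press_hinge"]:
    for n in ["side","top"]:
        m=manip.masks_of(t,n)
        for k in m[:2]: print(t,n,round(k["conf"],2),k["centre"],k["region"].sum())
        if m: C[t,n]=m[0]["centre"]
    if (t,"side") in C and (t,"top") in C: print(t,tri("side",C[t,"side"],"top",C[t,"top"]))
E
```

```text
0.0 [0.269 0.564 0.303] [ 0.221  0.975 -0.001 -0.   ]
side (array([-0.009, -0.556,  0.655]), array([ 0.623,  0.583, -0.522]))
top (array([0.446, 0.01 , 1.317]), array([ 0.112,  0.019, -0.994]))
handle side 0.95 [308.2, 237.6] 2256
handle top 0.64 [353.5, 249.2] 1207
handle (array([ 0.541, -0.032,  0.197]), np.float64(0.030241172991354304))
pawl_pad side 0.76 [254.4, 225.8] 342
pawl_pad top 0.62 [252.4, 242.1] 428
pawl_pad (array([0.576, 0.192, 0.113]), np.float64(0.002121627496780959))
press side 0.67 [295.4, 278.5] 9561
press top 0.64 [315.9, 251.6] 6068
press (array([0.56 , 0.044, 0.056]), np.float64(0.0009833407346745138))
press_hinge side 0.98 [305.6, 240.0] 2417
press_hinge top 0.77 [353.3, 248.0] 1169
press_hinge (array([ 0.542, -0.03 ,  0.191]), np.float64(0.037029726914351274))
```

View pics/side0.png

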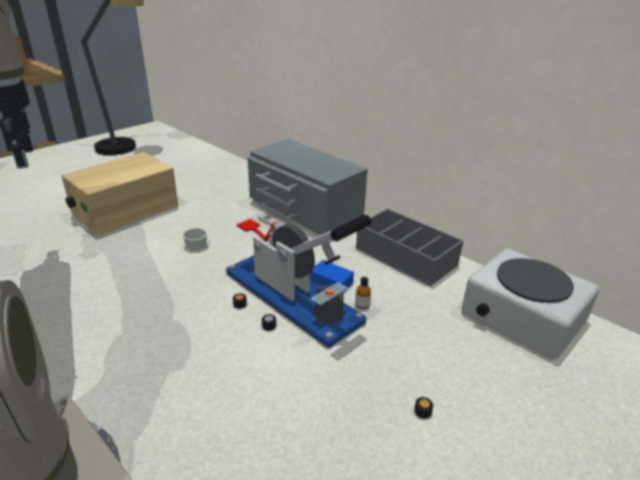

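View pics/top0.png

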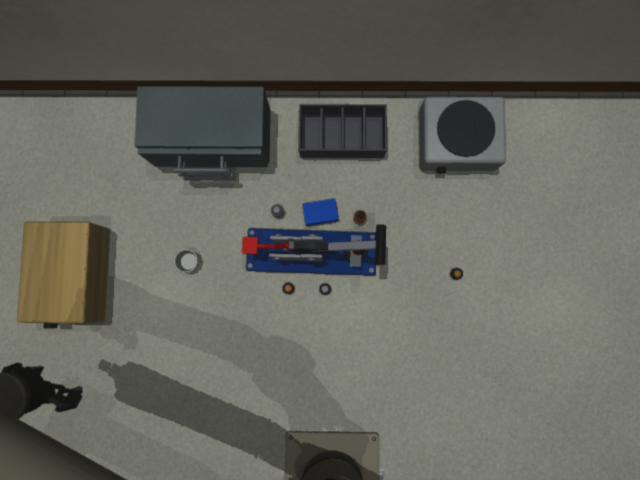

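The side view shows the red pad at about (249,226) and the black crossbar at about (352,228). In the top view the pad is at about (250,245) and the crossbar at about (381,245). The press lies along world y, with the pawl towards +y. I'll refine these points by colour.

Run:
```python
from h import *
np.set_printoptions(precision=4,suppress=True)
t=cv2.imread("pics/top0.png").astype(int); s=cv2.imread("pics/side0.png").astype(int)
def box(m,x0,x1,y0,y1):
    k=np.zeros_like(m);k[y0:y1,x0:x1]=m[y0:y1,x0:x1]; v,u=np.nonzero(k); p=np.c_[u,v].astype(np.float32); return p.mean(0),cv2.minAreaRect(p),len(p)
red=lambda i:(i[...,2]>120)&(i[...,1]<80)&(i[...,0]<80)
blk=lambda i:i.max(2)<50
blue=lambda i:(i[...,0]>80)&(i[...,2]<60)&(i[...,0]>i[...,2]+50)
pt=box(red(t),235,259,230,260);ps=box(red(s),230,262,215,234)
ht=box(blk(t),374,390,215,275);hs=box(blk(s),328,375,210,245)
bt=box(blue(t),240,392,225,280)
for x in (pt,ps,ht,hs,bt):print(x)
print("pad",atz("top",pt[0],.122),tri("top",pt[0],"side",ps[0]))
print("handle",atz("top",ht[0],.24),tri("top",ht[0],"side",hs[0]))
c=cv2.boxPoints(bt[1]); P=np.array([atz("top",q,.02) for q in c]);print(P,P.mean(0),np.linalg.norm(P-np.roll(P,1,0),axis=1))
H=np.array([atz("top",q,.24) for q in cv2.boxPoints(ht[1])]);print(H)
for a in ["puck_a","oil","slide_box","objective","dish"]:
    for m in manip.masks_of(a,"top")[:3]: print(a,round(m["conf"],2),m["centre"],atz("top",m["centre"],.03))
```

```text
(array([249.1597, 244.6597], dtype=float32), ((250.0, 244.5), (15.0, 16.0), 90.0), 238)
(array([249.4912, 225.8304], dtype=float32), ((250.1909942626953, 225.50559997558594), (24.43473243713379, 11.093070030212402), 12.994616508483887), 171)
(array([380.163 , 245.0222], dtype=float32), ((379.5, 244.5), (39.0, 11.0), 90.0), 405)
(array([350.8921, 227.0135], dtype=float32), ((350.8682556152344, 227.21463012695312), (11.87331485748291, 42.604248046875), 65.224853515625), 445)
(array([307.6333, 255.4353], dtype=float32), ((311.09039306640625, 251.05889892578125), (127.35710906982422, 40.52776336669922), 2.12109637260437), 1500)
pad [0.5682 0.199  0.122 ] (array([0.5696, 0.2003, 0.112 ]), np.float64(0.0009086919941558124))
handle [ 0.5577 -0.096   0.24  ] (array([ 0.5578, -0.0961,  0.2372]), np.float64(0.00040391881477830983))
[[ 0.5168  0.2199  0.02  ]
 [ 0.6203  0.2186  0.02  ]
 [ 0.6107 -0.1057  0.02  ]
 [ 0.5078 -0.1019  0.02  ]] [0.5639 0.0577 0.02  ] [0.3218 0.1035 0.3245 0.1029]
[[ 0.6001 -0.0831  0.24  ]
 [ 0.6003 -0.1063  0.24  ]
 [ 0.5178 -0.106   0.24  ]
 [ 0.5176 -0.083   0.24  ]]
puck_a 0.68 [454.3, 274.7] [ 0.5066 -0.3007  0.03  ]
puck_a 0.62 [289.7, 286.8] [0.4726 0.1093 0.03  ]
oil 0.42 [356.6, 219.1] [ 0.6449 -0.0573  0.03  ]
slide_box 0.66 [321.1, 210.8] [0.6655 0.0327 0.03  ]
objective 0.47 [275.1, 210.4] [0.6657 0.1496 0.03  ]
dish 0.64 [188.4, 259.8] [0.538  0.3664 0.03  ]
```

```bash
python3 -m jog '[{"grip":1,"slide":[0,0,0],"yaw":-0.148},{"grip":1,"slide":[0,0,0],"yaw":-0.148},{"grip":1,"slide":[0,0,0],"yaw":-0.148},{"grip":1,"slide":[0,0,0],"yaw":0}]'; python3 -m jog '[{"grip":1,"slide":[-3,-3.5,0],"yaw":0},{"grip":1,"slide":[-3,-3.5,0],"yaw":0},{"grip":1,"slide":[-3,-3.5,0],"yaw":0},{"grip":1,"slide":[-3,-3.5,0],"yaw":0},{"grip":1,"slide":[-3,-3.5,0],"yaw":0},{"grip":1,"slide":[-3,-3.5,0],"yaw":0},{"grip":1,"slide":[-3,-3.5,0],"yaw":0},{"grip":1,"slide":[0,0,0],"yaw":0}]'
```

```text
clock: 1.15
position: [0.2696, 0.5639, 0.3039]
ee_rot: [-0.0, 1.0, 0.0, -0.0]
ft_force: [0.4, -0.1, 0.0]
grip_width: 0.328
grasp_force: 0.0
clock: 1.95
position: [0.4837, 0.312, 0.3042]
ee_rot: [0.008, 1.0, -0.001, 0.001]
ft_force: [0.2, -0.3, -1.0]
grip_width: -0.001
grasp_force: 0.0
```

```bash
python3 -m jog '[{"grip":1,"slide":[-3,-3.5,0],"yaw":0},{"grip":1,"slide":[-3,-3.5,0],"yaw":0},{"grip":1,"slide":[-2.6,-3.7,0],"yaw":0},{"grip":1,"slide":[0,0,3],"yaw":0},{"grip":1,"slide":[0,0,3],"yaw":0},{"grip":1,"slide":[0,0,2],"yaw":0},{"grip":1,"slide":[0,0,0],"yaw":0},{"grip":1,"slide":[0,0,0],"yaw":0}]'
python3 - <<'E'
from h import *
np.set_printoptions(precision=3,suppress=True)
a=manip.camera("side"); b=manip.camera("top")
p=manip.get_obs()["position"];print(p)
tip=p-[0,0,.073]; 
for n,i in(("side",a),("top",b)): print(n,proj(n,tip),proj(n,np.array([.57,.2,.117])))
cv2.imwrite("pics/1.png",np.vstack([cv2.resize(a[150:300,180:380],(800,300)) if 0 else cv2.resize(a[160:260,200:400],(600,300)),cv2.resize(b[190:290,200:400],(600,300))]))
E
```

```text
clock: 2.75
position: [0.5649, 0.2117, 0.2246]
ee_rot: [0.002, 1.0, 0.0, 0.0]
ft_force: [0.6, -0.3, 0.7]
grip_width: 0.002
grasp_force: 0.0
[0.565 0.212 0.226]
side [243.438 208.318] [249.387 223.851]
top [241.46  244.442] [249.082 244.131]
```

View pics/1.png

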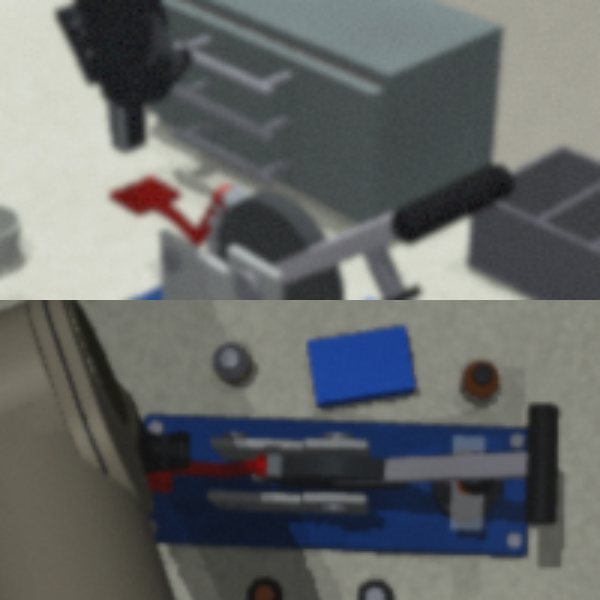

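The shut fingertip is at side pixel (243,209), just above the pad at (249,225). It needs about 8 mm more towards -y. Then I'll go down, watching the force.

```bash
python3 -m jog '[{"grip":1,"slide":[-0.4,-0.8,0],"yaw":0},{"grip":1,"slide":[0,0,1],"yaw":0},{"grip":1,"slide":[0,0,1],"yaw":0},{"grip":1,"slide":[0,0,0.8],"yaw":0},{"grip":1,"slide":[0,0,0.5],"yaw":0},{"grip":1,"slide":[0,0,0],"yaw":0}]'
```

```text
clock: 3.45
position: [0.5684, 0.2038, 0.19]
ee_rot: [0.001, 1.0, -0.0, -0.001]
ft_force: [-0.1, -0.4, -0.0]
grip_width: 0.001
grasp_force: 0.0
```

```bash
python3 -m jog '[{"grip":1,"slide":[0,0,0.4],"yaw":0},{"grip":1,"slide":[0,0,0.4],"yaw":0},{"grip":1,"slide":[0,0,0.2],"yaw":0},{"grip":1,"slide":[0,0,0],"yaw":0}]';python3 -m jog '[{"grip":1,"slide":[0,0,0.4],"yaw":0},{"grip":1,"slide":[0,0,0.3],"yaw":0},{"grip":1,"slide":[0,0,0],"yaw":0}]'
```

```text
clock: 3.85
position: [0.5688, 0.2037, 0.1808]
ee_rot: [0.001, 1.0, 0.0, 0.0]
ft_force: [0.2, 1.4, 1.0]
grip_width: -0.001
grasp_force: 0.9
clock: 4.15
position: [0.5688, 0.2033, 0.1734]
ee_rot: [0.001, 1.0, -0.0, -0.0]
ft_force: [0.5, 1.8, 0.7]
grip_width: -0.001
grasp_force: 0.8
```

```bash
python3 -m jog '[{"grip":1,"slide":[0,0,0.3],"yaw":0},{"grip":1,"slide":[0,0,0],"yaw":0}]';python3 -m jog '[{"grip":1,"slide":[0,0,0.3],"yaw":0},{"grip":1,"slide":[0,0,0],"yaw":0}]'
python3 - <<'E'
from h import *
a=manip.camera("side")
cv2.imwrite("pics/2.png",cv2.resize(a[180:300,200:360],(800,600)))
E
```

```text
clock: 4.35
position: [0.569, 0.2032, 0.1719]
ee_rot: [0.001, 1.0, 0.0, 0.0]
ft_force: [-5.5, 1.4, 11.3]
grip_width: -0.001
grasp_force: 5.5
clock: 4.55
position: [0.5693, 0.2031, 0.171]
ee_rot: [0.001, 1.0, 0.0, 0.001]
ft_force: [-10.3, -1.9, 28.0]
grip_width: 0.001
grasp_force: 12.9
```

View pics/2.png

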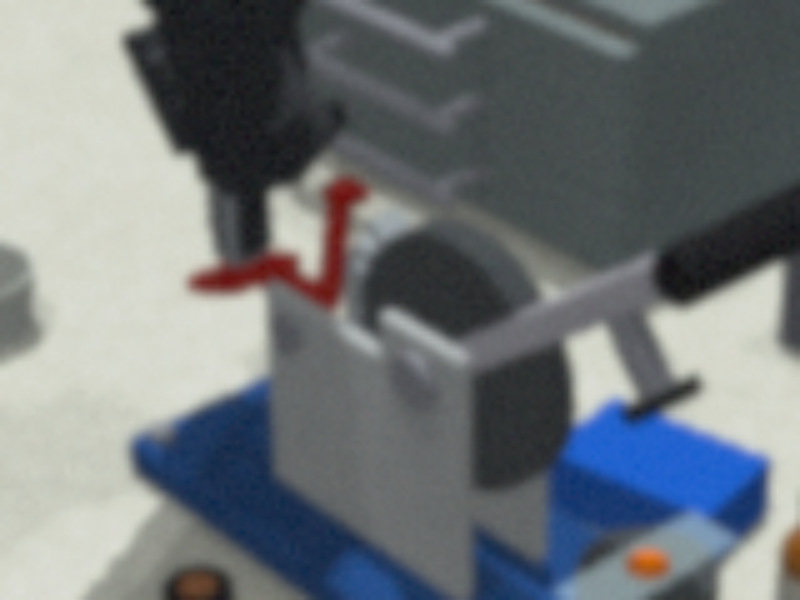

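The pawl now swings clear of the wheel and the pad is on its stop; the force rose to 28 N. Next I lift off straight up and move over the crossbar.

```bash
python3 -m jog '[{"grip":1,"slide":[0,0,0],"yaw":0},{"grip":1,"slide":[0,0,-1],"yaw":0},{"grip":1,"slide":[0,0,-4],"yaw":0},{"grip":1,"slide":[0,0,-4],"yaw":0},{"grip":1,"slide":[0,0,-4],"yaw":0},{"grip":1,"slide":[0,0,-4],"yaw":0},{"grip":1,"slide":[0,0,-1],"yaw":0},{"grip":1,"slide":[0,0,0],"yaw":0}]'; python3 -m jog '[{"grip":1,"slide":[0.1,-4.3,0],"yaw":0},{"grip":1,"slide":[0.2,-4.3,0],"yaw":0},{"grip":1,"slide":[0.2,-4.3,0],"yaw":0},{"grip":1,"slide":[0.2,-4.3,0],"yaw":0},{"grip":1,"slide":[0.2,-4.3,0],"yaw":0},{"grip":1,"slide":[0.1,-4.3,0],"yaw":0},{"grip":1,"slide":[0.1,-4.2,0],"yaw":0},{"grip":1,"slide":[0,0,0],"yaw":0}]'
python3 - <<'E'
from h import *
a=manip.camera("side")
print(manip.get_obs()["position"])
cv2.imwrite("pics/3.png",cv2.resize(a[150:270,220:380],(800,600)))
E
```

```text
clock: 5.4
position: [0.5694, 0.2028, 0.3492]
ee_rot: [0.001, 1.0, 0.0, 0.001]
ft_force: [-0.6, -0.5, -0.3]
grip_width: -0.003
grasp_force: 0.0
clock: 6.2
position: [0.5555, -0.1039, 0.3458]
ee_rot: [0.006, 1.0, -0.001, -0.002]
ft_force: [0.0, 0.5, -0.8]
grip_width: 0.003
grasp_force: 0.0
[ 0.55607789 -0.10024514  0.34571966]
```

View pics/3.png

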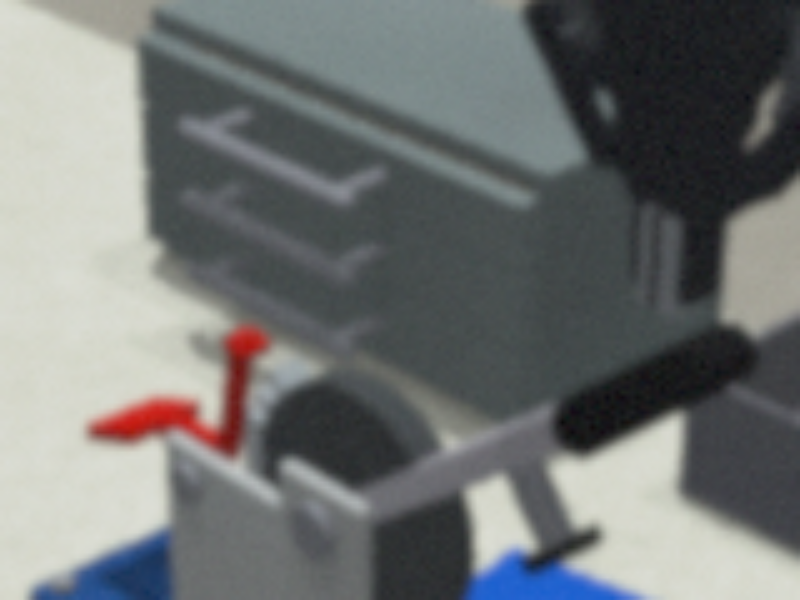

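The pawl has stayed out: the red tooth stands clear of the wheel. The fingertip, crop (670,300), is above the crossbar, crop (655,385). Next I push down along the arc.

```bash
python3 -m jog '[{"grip":1,"slide":[0,0,1],"yaw":0},{"grip":1,"slide":[0,0,0.8],"yaw":0},{"grip":1,"slide":[0,0,0.4],"yaw":0},{"grip":1,"slide":[0,0,0],"yaw":0}]'; python3 -m jog '[{"grip":1,"slide":[0,-0.3,0.5],"yaw":0},{"grip":1,"slide":[0,-0.3,0.5],"yaw":0},{"grip":1,"slide":[0,-0.3,0.5],"yaw":0},{"grip":1,"slide":[0,0,0],"yaw":0}]'
```

```text
clock: 6.65
position: [0.557, -0.0956, 0.3246]
ee_rot: [0.0, 1.0, 0.0, -0.001]
ft_force: [0.0, -0.1, -0.7]
grip_width: -0.002
grasp_force: 0.0
clock: 7.05
position: [0.5572, -0.1067, 0.3106]
ee_rot: [0.002, 1.0, -0.0, 0.0]
ft_force: [-0.7, -0.8, -0.9]
grip_width: 0.0
grasp_force: 0.0
```

```bash
python3 -m jog '[{"grip":1,"slide":[0,0,0.5],"yaw":0},{"grip":1,"slide":[0,0,0.5],"yaw":0},{"grip":1,"slide":[0,0,0],"yaw":0}]'; python3 -m jog '[{"grip":1,"slide":[0,-0.2,0.5],"yaw":0},{"grip":1,"slide":[0,-0.2,0.5],"yaw":0},{"grip":1,"slide":[0,0,0],"yaw":0}]';  python3 - <<'E'
from h import *
a=manip.camera("side")
cv2.imwrite("pics/4.png",cv2.resize(a[150:270,220:380],(800,600)))
E
```

```text
clock: 7.35
position: [0.5573, -0.106, 0.3007]
ee_rot: [0.001, 1.0, -0.0, 0.0]
ft_force: [0.3, -0.3, 0.7]
grip_width: -0.003
grasp_force: 0.1
clock: 7.65
position: [0.5572, -0.1098, 0.2905]
ee_rot: [0.001, 1.0, 0.0, -0.0]
ft_force: [0.6, -0.2, 0.2]
grip_width: -0.007
grasp_force: 0.0
```

View pics/4.png

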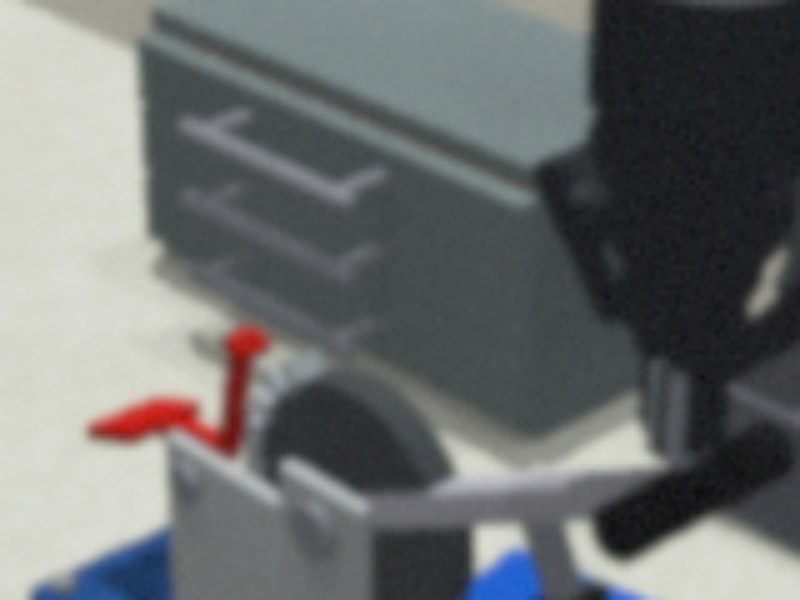

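The arm has moved down and the pawl is still out. The bar is now at about crop (695,490). I'll keep going along the arc and shift a little outwards to stay on the bar's crown.

```bash
python3 -m jog '[{"grip":1,"slide":[0,-0.7,0],"yaw":0},{"grip":1,"slide":[0,-0.4,0.5],"yaw":0},{"grip":1,"slide":[0,-0.3,0.5],"yaw":0},{"grip":1,"slide":[0,-0.2,0.5],"yaw":0},{"grip":1,"slide":[0,-0.2,0.5],"yaw":0},{"grip":1,"slide":[0,0,0],"yaw":0}]'; python3 -m jog '[{"grip":1,"slide":[0,-0.2,0.5],"yaw":0},{"grip":1,"slide":[0,-0.2,0.5],"yaw":0},{"grip":1,"slide":[0,-0.2,0.5],"yaw":0},{"grip":1,"slide":[0,-0.1,0.5],"yaw":0},{"grip":1,"slide":[0,0,0],"yaw":0}]'
```

```text
clock: 8.3
position: [0.5569, -0.1281, 0.27]
ee_rot: [0.001, 1.0, -0.0, -0.001]
ft_force: [-0.4, -0.0, 0.1]
grip_width: 0.002
grasp_force: 0.0
clock: 8.8
position: [0.557, -0.1348, 0.2499]
ee_rot: [0.001, 1.0, 0.0, -0.0]
ft_force: [-0.3, 0.3, 0.6]
grip_width: -0.002
grasp_force: 0.0
```

```bash
python3 -m jog '[{"grip":1,"slide":[0,0,0.5],"yaw":0},{"grip":1,"slide":[0,-0.1,0.5],"yaw":0},{"grip":1,"slide":[0,-0.1,0.5],"yaw":0},{"grip":1,"slide":[0,0,0.5],"yaw":0},{"grip":1,"slide":[0,0,0],"yaw":0}]'; python3 -m jog '[{"grip":1,"slide":[0,0,0.5],"yaw":0},{"grip":1,"slide":[0,0,0.5],"yaw":0},{"grip":1,"slide":[0,0,0.4],"yaw":0},{"grip":1,"slide":[0,0,0],"yaw":0}]'
python3 - <<'E'
from h import *
a=manip.camera("side")
cv2.imwrite("pics/5.png",cv2.resize(a[180:330,220:420],(800,600)))
E
```

```text
clock: 9.3
position: [0.5569, -0.1363, 0.2299]
ee_rot: [0.001, 1.0, 0.0, -0.001]
ft_force: [-0.7, 0.5, -0.2]
grip_width: 0.003
grasp_force: 0.0
clock: 9.7
position: [0.557, -0.1363, 0.2161]
ee_rot: [0.001, 1.0, 0.0, -0.001]
ft_force: [-0.7, 0.1, 1.2]
grip_width: 0.0
grasp_force: 0.0
```

View pics/5.png

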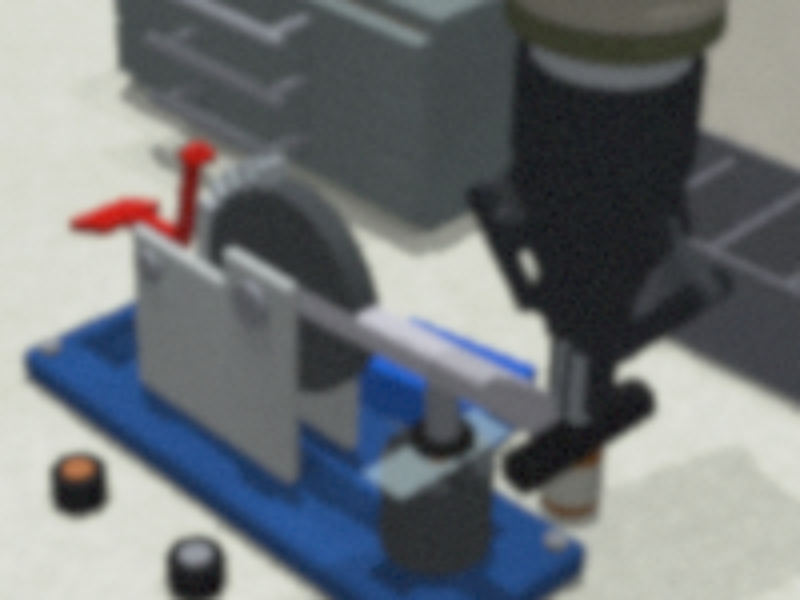

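The arm is nearly level, its rubber pad is just above the slide, and the pawl is still out. I'll press on until it stops.

```bash
python3 -m jog '[{"grip":1,"slide":[0,0,0.4],"yaw":0},{"grip":1,"slide":[0,0,0.4],"yaw":0},{"grip":1,"slide":[0,0,0],"yaw":0}]'; python3 -m jog '[{"grip":1,"slide":[0,0,0.3],"yaw":0},{"grip":1,"slide":[0,0,0],"yaw":0}]';python3 -m jog '[{"grip":1,"slide":[0,0,0.2],"yaw":0},{"grip":1,"slide":[0,0,0],"yaw":0}]'
```

```text
clock: 10.05
position: [0.5571, -0.1365, 0.2083]
ee_rot: [0.001, 1.0, 0.0, -0.0]
ft_force: [0.4, -0.2, 0.5]
grip_width: 0.003
grasp_force: 0.0
clock: 10.25
position: [0.5572, -0.1364, 0.2056]
ee_rot: [0.001, 1.0, 0.0, -0.0]
ft_force: [0.4, 1.2, 0.5]
grip_width: -0.001
grasp_force: 0.0
clock: 10.45
position: [0.5572, -0.1365, 0.2038]
ee_rot: [0.001, 1.0, 0.0, -0.0]
ft_force: [0.7, -0.4, -0.0]
grip_width: 0.003
grasp_force: 0.1
```

```bash
python3 -m jog '[{"grip":1,"slide":[0,0,0.2],"yaw":0},{"grip":1,"slide":[0,0,0],"yaw":0}]'; python3 -m jog '[{"grip":1,"slide":[0,0,0.2],"yaw":0},{"grip":1,"slide":[0,0,0],"yaw":0}]'
```

```text
clock: 10.65
position: [0.5573, -0.1366, 0.2033]
ee_rot: [0.001, 1.0, 0.0, 0.0]
ft_force: [-6.5, 1.3, 15.1]
grip_width: -0.001
grasp_force: 7.7
clock: 10.85
position: [0.5574, -0.1367, 0.203]
ee_rot: [0.001, 1.0, 0.001, 0.001]
ft_force: [-13.2, 3.1, 30.5]
grip_width: 0.0
grasp_force: 15.6
```

At the stop: 30 N, and the TCP height is 0.203 m against 0.204 m expected. I'll hold, lift clear and check.

```bash
python3 -m jog '[{"grip":1,"slide":[0,0,0],"yaw":0},{"grip":1,"slide":[0,0,-0.5],"yaw":0},{"grip":1,"slide":[0,0,-2],"yaw":0},{"grip":1,"slide":[0,0,-4],"yaw":0},{"grip":1,"slide":[0,0,-4],"yaw":0},{"grip":1,"slide":[0,0,0],"yaw":0},{"grip":1,"slide":[0,0,0],"yaw":0}]'
python3 - <<'E'
from h import *
a=manip.camera("side")
cv2.imwrite("pics/6.png",cv2.resize(a[180:330,220:420],(800,600)))
E
```

```text
clock: 11.55
position: [0.5575, -0.1365, 0.3054]
ee_rot: [0.001, 1.0, 0.0, 0.001]
ft_force: [0.1, -0.5, 0.4]
grip_width: 0.002
grasp_force: 0.0
```

View pics/6.png

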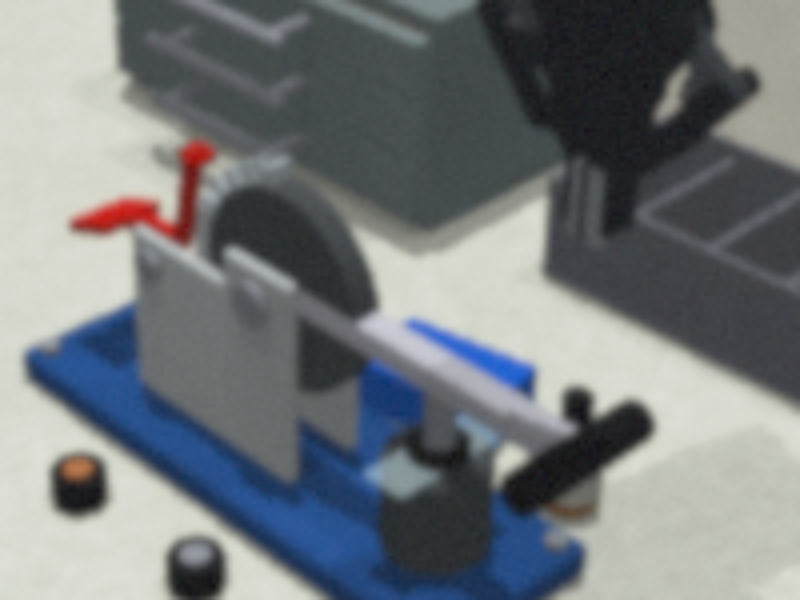

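The arm is down on the slide with the crossbar at crop (580,455). The pawl is out, the fingers are clear, and the bystanders in view (copper and steel pucks, oil bottle, slide box) are where they stood.

```bash
python3 -c "
from workcell import manip
print(manip.hand_in())"
```

```text
the job is handed in; nothing more can be done
None
```

The press is closed and the job is handed in: the pawl is pressed out and has stayed out, the arm is at its stop on the slide, peak force was about 33 N, and I saw no bystander moved (the last picture did not show the dish, objective and brass-spot puck); hand-in returned no verdict.

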